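# Fit the weighing pan on the counter scale

### The job

Get the counter scale ready: lift the red guard off its locating pin and hang the guard by its eye on the peg of the wooden stand. Then take the weighing pan by its handle, rest its underside on top of the pin about 15 mm off-centre, slide it until the hole drops over the now hidden pin with the pan square to the scale, press the pan down to the bottom of the sprung platform's travel and finish still holding the handle and pressing it there. Never put or drop the guard down on the desk, and leave the brass weight, the lighter and the tape roll where they are.

Things in the scene. Friction and masses are not known exactly. Their poses are not given: they have to be found in the camera images.
- scale: Silver counter scale fixed to the desk, 162 (x) x 130 (y) x 45 mm tall, display and buttons on its low-x side. Origin on the desk right below the locating pin; the housing reaches from x -100 to +62 mm. z up.
- pin_foot (a point): Foot of the locating pin: centre of the upper face of the round black platform (80 mm across) on the scale, 58 mm above the desk, axes as the scale's. The brass pin, 12 mm across, rises 11 mm from here, its top edge bevelled 2 mm. At the start it is hidden under the guard, and while the pan is being fitted it is hidden under the pan.
- platform (a joint): Platform travel in m: 0 up (as at the start), 0.004 fully pressed down on its stop. The pin goes down with it. A spring starts to yield at 5 N and takes 13 N at the stop.
- guard_grip (a point): Grip point of the loose red plastic guard (about 90 g): 90 mm above its underside, midway in the upright fin. The fin is 8 mm thick along the guard's x, 44 mm wide along y, and its top is 105 mm above the underside; solid from 60 mm upwards. Below is a hollow foot 44 x 44 x 18 mm which stands over the pin on the platform (it can be lifted straight up by 15 mm to clear the pin).
- guard_eye (a point): Centre of the eye in the guard's fin: a round through hole 26 mm across whose axis is the guard's x, 47 mm above the guard's underside (43 mm straight below guard_grip).
- peg_mid (a point): Middle of the horizontal steel peg on the wooden stand (fixed): peg 10 mm across, 125 mm above the desk, along this point's x. Its free end, a small disc 16 mm across, is at x = -41 mm; at x = +53 mm it meets the upright (22 mm wide, top 137 mm above the desk). The stand's foot is 12 mm high, 120 x 90 mm. A thing hung anywhere between the disc and the upright is well hung.
- pan_grip (a point): Centre of the handle bar of the loose weighing pan (about 220 g): black bar 12 mm thick along the pan's x, 64 mm long along y, 16 mm high, its centre 60 mm above the pan's underside, straight above the hole. The steel dish below is 100 (x) x 120 (y) mm with a low rim up to 26 mm; two thin legs at y = +-29 mm carry the bar; 34 mm free between dish and bar. At the start the pan stands level on the desk.
- pan_hole (a point): Mouth of the blind hole in the pan's underside (60 mm below pan_grip): 14 mm across, 14 mm deep, mouth bevelled 2 mm, in the middle of a flat grey 60 x 60 mm block that is the lowest part of the pan. The pan is seated when this point coincides with pin_foot; it is square when its x axis is parallel to the scale's x axis (either way round).
- weight: Brass calibration weight, 38 mm across, 54 mm tall, origin at its underside. Leave alone.
- lighter: Purple lighter lying flat, about 77 x 24 x 12 mm, origin at its underside. Leave alone.
- tape: Roll of tan tape lying flat, 60 mm across, 24 mm high, origin at its underside. Leave alone.
Mind the look-alikes: they are no part of the job. Of the things shaped like the part that bears guard_grip, the red one is meant.

How it is judged:
On the way, in this order (a step that is already met when the one before it is completed fails the run):
1. the guard hangs by its eye on the peg, let go (distance between guard_eye and peg_mid below 0.055 m and x of guard_eye in the frame of peg_mid above -0.032 m and z of guard_eye in the frame of peg_mid between -0.016 and 0.002 m and contact force between guard and stand above 0.3 N and contact force between the fingers and guard below 0.1 N and angle between guard_eye's own z axis and vertical below 0.4 rad and linear speed of guard below 0.05 m/s), for 0.2 s.
2. the pan's underside rests on top of the pin, its hole 6 to 30 mm off the pin (horizontal distance between pan_hole and pin_foot between 0.006 and 0.03 m and z of pan_hole in the frame of pin_foot between 0.007 and 0.016 m and contact force between pan and scale above 0.5 N), for 0.1 s.
3. the pan has dropped onto the pin (horizontal distance between pan_hole and pin_foot below 0.003 m and z of pan_hole in the frame of pin_foot below 0.003 m and angle between pan_hole's own z axis and vertical below 0.12 rad), for 0.1 s.
At the end, for the whole second after the job is handed in: Pan on the pin: within 3 mm sideways and in height, level within 0.12 rad, square to the scale within 0.2 rad, at rest, held by the robot with the platform pressed over 3 of its 4 mm; guard hanging still by its eye on the peg, not touched by the fingers (all of step 1 and all of step 3 and angle between the x axis of pan_hole and the x axis of scale, either way round below 0.2 rad and value of joint platform above 0.003 m and contact force between the fingers and pan above 1.5 N and linear speed of pan below 0.03 m/s); the arm keeps its last pose, push and grip.
It fails at once if the brass calibration weight is pushed more than 30 mm from its place or tipped over (distance of weight from where it was at the start of the episode above 0.03 m or angle between weight's own z axis and vertical above 0.5 rad).
It fails at once if the purple lighter is pushed more than 30 mm from its place or tipped over (distance of lighter from where it was at the start of the episode above 0.03 m or angle between lighter's own z axis and vertical above 0.5 rad).
It fails at once if the roll of tape is pushed more than 30 mm from its place or tipped over (distance of tape from where it was at the start of the episode above 0.03 m or angle between tape's own z axis and vertical above 0.5 rad).
It fails at once if the guard is put or dropped on the desk (height (world z) of guard_eye below 0.07 m).
It also fails if it takes over 56 s, if anything falls off the work surface, if the arm or the gripper's body presses on something with over 40 N, if the wrist force passes 120 N, or if a joint passes its speed limit or range.

### The arm

A 7-joint arm with a two-finger parallel gripper is mounted at the origin on the work surface. World frame = base frame: x ahead of the robot, y to its left, z up, the work surface at z = 0. Lengths are in m, angles in rad, forces in N, time in s.
With the tool pointing down it reaches from about 0.425 to 0.95 m from the base axis. Payload 4.7 kg.
Tool frame: the origin (TCP) lies between the finger pads; the fingertips stand 25 mm ahead of it and the grasp point (between the pads) lies 6 mm ahead of it; z points along the fingers, y is the line along which they close (so a half turn about z gives the same grasp; the last joint's range is limited). The gripper opens to 85 mm and grips with 20 to 120 N. Pads are 22 mm wide; open, the fingers measure 114 mm over their backs; the gripper's body (76 mm by 85 mm) begins 54 mm behind the grasp point. The pads swing forward as they close: fully open they stand 13 mm farther back than shut.
Start: joints at [-1.282, 0.469, -0.049, 1.532, 0.024, 1.141, -0.082], TCP at [0.211, 0.641, 0.256] pointing down, gripper open.
Joint ranges: [-2.59, 2.59], [-0.33, 1.99], [-1.39, 1.29], [0.1, 2.45], [-1.04, 4.18], [0.21, 1.99], [-2.66, 2.66]. Speed limits (rad/s): [2.57, 2.57, 3.14, 3.14, 3.14, 3.14, 3.14].

### API

Orientations are given as a 3x3 rotation matrix whose columns are the frame's x, y, z axes.
In Python, from rig import * gives the robot as it stands. Calls block until the motion is done:
- movep(position, orientation): joint-space move of the TCP to a pose.
- move_l(position, attitude=None, feed=0.15, until_force=None): straight line of the TCP; attitude=None keeps the orientation; feed is the mean speed in m/s. With until_force (N) it stops when the force on the tool has changed by that much, and returns True; else False.
- move_joints(angles): joint-space move.
- command_gripper(opening, newtons=None): finger opening in m; newtons is the grip in N (None keeps the last); returns when the fingers have stopped.
- sleep(seconds).
- inverse_kinematics(position, orientation): joint angles nearest the present ones, or None.
- sense(): the state.
- camera(name): name is "scene" or "top"; returns (picture, depth): 400x640x3 uint8, red, green, blue; 400x640 float32, m along the optical axis (not along the pixel's ray), 0 where there is no reading.
- camera_params(name): a dict with "K" (3x3 intrinsics, pixels), "position" and "rotation" of the camera in the world. Camera axes: x right, y down, z forward; pixel columns grow to the right and rows downward; lengths in m; the calibration is good to about 2 mm. A picture is of the moment at which its call begins. camera_params takes no time and is no camera call.
A pose or a line that the arm cannot do raises Unreachable and nothing moves.
- finish_job(): hands the job in; it is judged then, once.
The state is a dict: "time_s": time; "joint_pos": joint angles; "qd": joint speeds; "joint_efforts": joint torques, N m; "position": TCP position; "tcp_rot": TCP orientation; "wrist_force": force on the tool from outside, world axes, zero at the start; "ft_torque": the same for the moment, N m; "finger_gap": finger opening in m; "gripper_force": force on a finger pad.
Only numpy, scipy, OpenCV 4.12 (cv2) and the standard library are available. Lean on these libraries where they do the work, as an engineer would, in place of code of your own. Each camera call takes 0.05 s, during which the arm holds its last target. There are 200 camera calls.

## Working session

There is one attempt and no reset: what is moved stays moved. The work goes in short steps, each a Python script; the robot and the scene stay as the last script left them, time stands still between calls to the robot, and variables do not carry over. Pictures are saved under pics/ and viewed, at most 10 in all, crops included, and the job is handed in when it is done.

```bash
ls; mkdir -p pics; python3 - <<'E'
from rig import *
import cv2,numpy as np
for n in ("scene","top"):
    p,d=camera(n); cv2.imwrite(f"pics/{n}0.png",p[:,:,::-1]); np.savez(f"{n}0.npz",p=p,d=d)
    c=camera_params(n); print(n,c["K"].tolist(),c["position"],np.round(c["rotation"],4).tolist())
print(sense()["time_s"])
E
```

```text
pics
scene [[411.54457366615907, 0.0, 319.1106680327197], [0.0, 411.54457366615907, 201.80026696072449], [0.0, 0.0, 1.0]] [0.87763214 0.32604709 0.78049007] [[-0.7327, 0.556, -0.3924], [0.6805, 0.6061, -0.4119], [0.0089, -0.5689, -0.8224]]
top [[500.9719841743506, 0.0, 323.7530564721808], [0.0, 500.9719841743506, 205.05250719119886], [0.0, 0.0, 1.0]] [0.37967804 0.0182995  1.39102685] [[0.0164, -0.9885, 0.1503], [-0.9997, -0.0193, -0.018], [0.0207, -0.15, -0.9885]]
0.1
```

View pics/scene0.png

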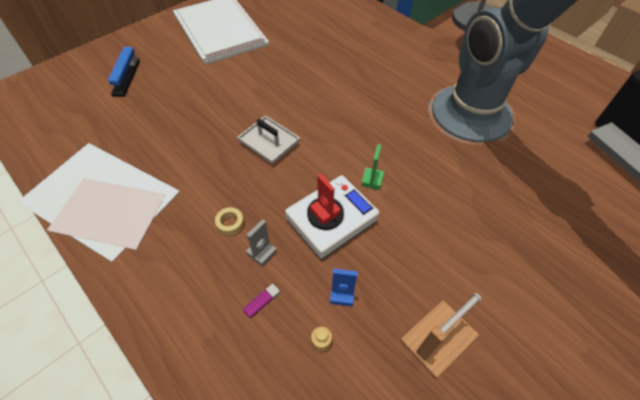

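View pics/top0.png

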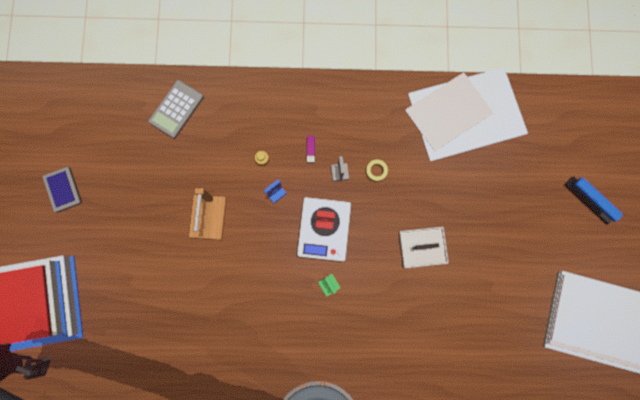

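The scene view shows the red guard on the scale at (325,200), the pan at (268,138), and the stand at (440,335) with its peg pointing up-right to (478,297). In the top view they are at (325,220), (425,247) and (207,215). Next I'll zoom in and measure.

```bash
cat > h.py <<'E'
import numpy as np,cv2
from rig import *
def cloud(n,d):
    c=camera_params(n);K=c["K"];v,u=np.mgrid[0:400,0:640]
    r=np.stack([(u-K[0,2])/K[0,0],(v-K[1,2])/K[1,1],np.ones_like(u)],-1)
    return c["position"]+(r*d[...,None])@np.array(c["rotation"]).T
def ray(n,uv):
    c=camera_params(n);r=np.linalg.inv(c["K"])@[uv[0],uv[1],1];r=np.array(c["rotation"])@r
    return np.array(c["position"]),r/np.linalg.norm(r)
def onz(n,uv,z):
    o,r=ray(n,uv);return o+r*(z-o[2])/r[2]
def tri(uvs,uvt):
    (a,r),(b,s)=ray("scene",uvs),ray("top",uvt)
    t=np.linalg.lstsq(np.stack([r,-s],1),b-a,rcond=None)[0]
    p,q=a+r*t[0],b+s*t[1];return (p+q)/2,np.linalg.norm(p-q)
def masks(p):
    h=cv2.cvtColor(p,cv2.COLOR_RGB2HSV).astype(int);return h[...,0],h[...,1],h[...,2]
E
python3 - <<'E'
from h import *
b=[]
for n,rs in (("scene",[(300,160,90,110),(230,105,80,70),(395,285,100,100)]),("top",[(290,190,70,85),(395,220,60,55),(180,180,60,70)])):
    z=np.load(n+"0.npz");p=z["p"];X=cloud(n,z["d"])
    row=[cv2.resize(p[y:y+h,x:x+w],(266,280),interpolation=cv2.INTER_CUBIC) for x,y,w,h in rs]
    b.append(np.hstack(row))
    H,S,V=masks(p)
    red=((H<8)|(H>172))&(S>150)
    for nm,(x,y,w,h) in zip(("guard","pan","stand"),rs):
        m=np.zeros_like(red);m[y:y+h,x:x+w]=1
        if nm=="guard":m&=red
        if nm=="pan":m&=V<70
        if nm=="stand":m&=(S<70)
        zz=X[m][:,2];print(n,nm,m.sum(),np.percentile(zz,[1,10,50,90,99]).round(4))
cv2.imwrite("pics/crop.png",np.vstack(b)[:,:,::-1])
E
```

```text
scene guard 849 [0.0009 0.0623 0.0833 0.1592 0.1651]
scene pan 113 [0.0495 0.0578 0.0659 0.0695 0.0718]
scene stand 358 [-0.      0.1267  0.1294  0.1316  0.1364]
top guard 242 [0.048  0.072  0.0772 0.1629 0.1671]
top pan 23 [0.0622 0.0631 0.0666 0.0699 1.1013]
top stand 146 [0.0358 0.1249 0.1287 0.1331 1.391 ]
```

View pics/crop.png

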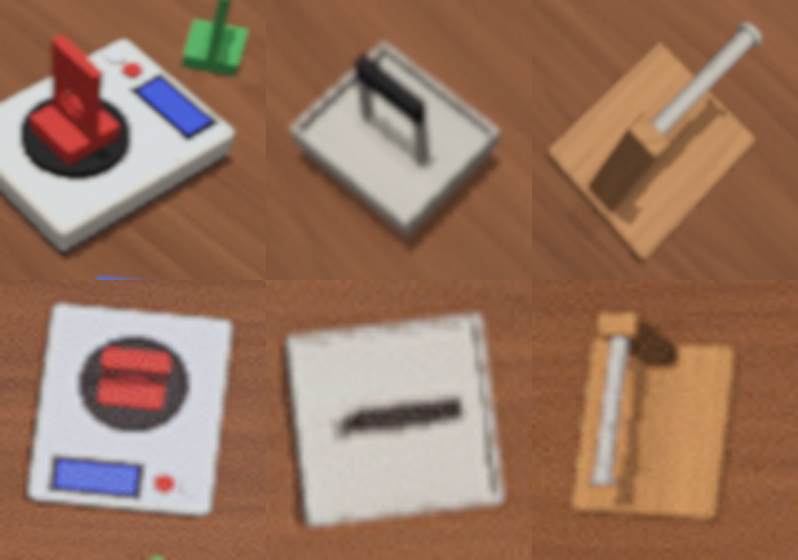

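The crops show the guard's fin running roughly along world y, the pan handle also roughly along y, and the peg roughly along x. The peg's disc end faces the robot and its upright is on the far side. Next come precise fits from both views.

```bash
python3 - <<'E'
from h import *
from numpy.linalg import svd
np.set_printoptions(precision=4,suppress=True)
def fit(P):
    c=np.median(P,0);_,s,v=svd(P-P.mean(0),full_matrices=False);return c,v
Z={n:np.load(n+"0.npz") for n in("scene","top")}
fin,uvf={},{}
for n in Z:
    p=Z[n]["p"];X=cloud(n,Z[n]["d"]);H,S,V=masks(p)
    # scale: white housing top
    m=(S<60)&(V>120)&(abs(X[...,2]-.045)<.006)&(X[...,0]>.35)&(X[...,0]<.7)&(abs(X[...,1])<.2)
    r=cv2.minAreaRect((X[m][:,:2]*1000).astype(np.float32));print(n,"scale",r,X[m][:,2].mean())
    # platform black
    m=(V<90)&(S<110)&(abs(X[...,2]-.058)<.005)&(abs(X[...,1])<.1)&(X[...,0]>.35)&(X[...,0]<.7)
    print(" platform",m.sum(),cv2.minEnclosingCircle((X[m][:,:2]*1000).astype(np.float32)))
    blue=(H>108)&(H<128)&(S>120)&(abs(X[...,2]-.045)<.008)&(abs(X[...,1])<.1)&(X[...,0]<.6);print(" display",np.median(X[blue],0))
    red=((H<8)|(H>172))&(S>140)&(V>50)
    reg=red&(abs(X[...,1])<.1)&(X[...,0]>.35)&(X[...,0]<.7)
    f=reg&(X[...,2]>.09); c,v=fit(X[f]);print(" fin face",f.sum(),c,X[f].min(0),X[f].max(0));print(v)
    t=reg&(X[...,2]>.15); c,v=fit(X[t]);print(" fin top",t.sum(),c,"dir",v[0],X[t].min(0),X[t].max(0))
    g=reg&(X[...,2]>.07)&(X[...,2]<.082);print(" foot",cv2.minAreaRect((X[g][:,:2]*1000).astype(np.float32)))
    pg=(S<80)&(V>90)&(X[...,2]>.115)&(X[...,2]<.14)&(X[...,1]>.1)&(X[...,1]<.45)
    c,v=fit(X[pg]);e=(X[pg]-c)@v[0];print(" peg",pg.sum(),c,v[0],e.min(),e.max(),c+v[0]*e.min(),c+v[0]*e.max())
    w=(S>90)&(H>5)&(H<25)&(X[...,2]>.126)&(X[...,1]>.1)&(X[...,1]<.45)&(X[...,0]>.4)&(X[...,2]<.145);print(" upright top",w.sum(),np.median(X[w],0),X[w].min(0),X[w].max(0))
    b=(V<95)&(X[...,2]>.05)&(X[...,2]<.075)&(X[...,1]<-.12)&(X[...,1]>-.35)&(X[...,0]>.3)&(X[...,0]<.6)
    c,v=fit(X[b]);e=(X[b]-c)@v[0];print(" bar",b.sum(),c,v[0],e.min(),e.max(),X[b][:,2].max())
    d=(S<70)&(V>80)&(X[...,2]>.012)&(X[...,2]<.035)&(X[...,1]<-.12)&(X[...,1]>-.35)&(X[...,0]>.3)&(X[...,0]<.6)
    r=cv2.minAreaRect((X[d][:,:2]*1000).astype(np.float32));print(" dish",r)
E
```

```text
scene scale ((561.7868041992188, -10.672958374023438), (129.8585968017578, 243.07797241210938), 84.65266418457031) 0.0452739529345669
 platform 319 ((602.2750854492188, -21.9882869720459), 99.88648986816406)
 display [0.465  0.0166 0.0479]
 fin face 391 [ 0.5445 -0.0075  0.1367] [ 0.5358 -0.0299  0.0907] [0.5483 0.0146 0.1656]
[[-0.0026  0.0995 -0.995 ]
 [ 0.1032  0.9897  0.0987]
 [ 0.9947 -0.1025 -0.0129]]
 fin top 127 [ 0.544  -0.01    0.1622] dir [ 0.1321  0.9898 -0.0539] [ 0.5367 -0.0299  0.1501] [0.5474 0.013  0.1656]
 foot ((541.2868041992188, -8.362249374389648), (44.88817596435547, 45.52934265136719), 84.0286636352539)
 peg 356 [0.5467 0.3156 0.1294] [ 0.9986 -0.0533  0.0018] -0.046902297468743005 0.04937806290371359 [0.4999 0.3181 0.1294] [0.596  0.313  0.1295]
 upright top 153 [0.6038 0.3123 0.1366] [0.5943 0.3013 0.1266] [0.609  0.3232 0.14  ]
 bar 134 [ 0.4802 -0.2791  0.0659] [-0.1231  0.9922 -0.0212] -0.03359693512663934 0.03124662900891748 0.07177384285176791
 dish ((476.4876708984375, -280.75494384765625), (102.427490234375, 124.06192016601562), 6.906461238861084)
top
[... 389 characters left out ...]
-0.1041  0.128 ]]
 fin top 82 [ 0.5392 -0.0039  0.1627] dir [ 0.1294 -0.0215 -0.9914] [ 0.3797 -0.03    0.1503] [0.5466 0.0183 1.391 ]
 foot ((540.5851440429688, -7.828655242919922), (43.19739532470703, 44.368736267089844), 85.6064682006836)
 peg 147 [0.5476 0.3152 0.1286] [-0.9982  0.06   -0.0048] -0.04601970373507204 0.046515297649921274 [0.5935 0.3124 0.1288] [0.5011 0.318  0.1284]
 upright top 51 [0.5998 0.3115 0.1368] [0.4995 0.3011 0.1274] [0.6064 0.3233 0.1424]
 bar 67 [ 0.4761 -0.2765  0.0673] [-0.1279  0.9918  0.0001] -0.032954647195982796 0.02764911837107921 0.073925997443826
 dish ((476.0353698730469, -281.32000732421875), (100.0450210571289, 122.60420989990234), 6.85035514831543)
```

```bash
cat >> h.py <<'E'
def R(a):
    c,s=np.cos(a),np.sin(a);return np.array([[-s,c,0],[c,s,0],[0,0,-1.]])
def Rt(deg,flip=False): return R(np.radians(deg)+(np.pi if flip else 0))
def st(t=""):
    s=sense();print(t,"t%.1f"%s["time_s"],"pos",np.round(s["position"],4),"F",np.round(s["wrist_force"],2),"gap %.4f"%s["finger_gap"],"gf %.1f"%s["gripper_force"])
E
python3 - <<'E'
from h import *
for f in (False,True):
  for p,y in (((.5405,-.008,.26),-5.7),((.5405,-.008,.154),-5.7),((.46,.32,.22),-3.2),((.4765,-.2805,.066),7),((.5395,-.0085,.12),-5.25)):
    q=inverse_kinematics(p,Rt(y,f));print(f,p,None if q is None else np.round(q,2))
f=False
q=inverse_kinematics((.5405,-.008,.26),Rt(-5.7,False));q2=inverse_kinematics((.5405,-.008,.26),Rt(-5.7,True))
s=np.array(sense()["joint_pos"])
f=q is None or (q2 is not None and np.abs(q2-s).max()<np.abs(np.array(q)-s).max())
print("flip",f);open("flip","w").write(str(int(f)))
command_gripper(.06,40)
movep((.5405,-.008,.26),Rt(-5.7,f));st()
move_l((.5405,-.008,.154),feed=.15);st("down")
command_gripper(0.0,40);st("grip")
b=sense()["wrist_force"]
move_l((.5405,-.008,.236),feed=.08);st("up")
p,d=camera("scene");p2,d2=camera("top");np.savez("s1.npz",p=p,d=d,p2=p2,d2=d2)
cv2.imwrite("pics/c1.png",np.vstack([cv2.resize(p[100:270,240:440],None,fx=1.7,fy=1.7),cv2.resize(p2[130:280,220:420],(340,255))])[:,:,::-1])
E
```

```text
False (0.5405, -0.008, 0.26) [-0.58  0.27  0.63  1.88 -0.18  1.05  0.03]
False (0.5405, -0.008, 0.154) [-0.51  0.41  0.57  1.98 -0.29  0.83  0.12]
False (0.46, 0.32, 0.22) [-0.95  0.32  0.33  1.87 -0.13  0.97 -0.62]
False (0.4765, -0.2805, 0.066) [ 0.02  0.58  0.58  2.01 -0.49  0.69  1.04]
False (0.5395, -0.0085, 0.12) [-0.48  0.45  0.53  2.01 -0.33  0.76  0.16]
True (0.5405, -0.008, 0.26) [ 0.81  0.49 -1.17  1.81  0.49  1.18  2.53]
True (0.5405, -0.008, 0.154) [ 0.78  0.67 -1.18  1.91  0.72  1.06  2.33]
True (0.46, 0.32, 0.22) [-0.46  0.33 -0.28  1.84  0.11  0.98  2.3 ]
True (0.4765, -0.2805, 0.066) [-0.3   0.82  1.11  2.03 -0.95  0.93 -1.68]
True (0.5395, -0.0085, 0.12) [ 0.77  0.74 -1.18  1.94  0.81  1.04  2.27]
flip False
 t3.0 pos [ 0.5407 -0.0067  0.2599] F [-0.3   0.76 -0.04] gap 0.0597 gf 0.0
down t3.9 pos [ 0.5412 -0.0081  0.1547] F [ 0.97 -0.52  0.52] gap 0.0600 gf 0.0
grip t4.4 pos [ 0.5407 -0.008   0.1543] F [-0.52 -0.24  0.99] gap 0.0076 gf 44.2
up t5.6 pos [ 0.5401 -0.0079  0.2354] F [-0.54  0.39  0.02] gap 0.0072 gf 43.7
```

View pics/c1.png

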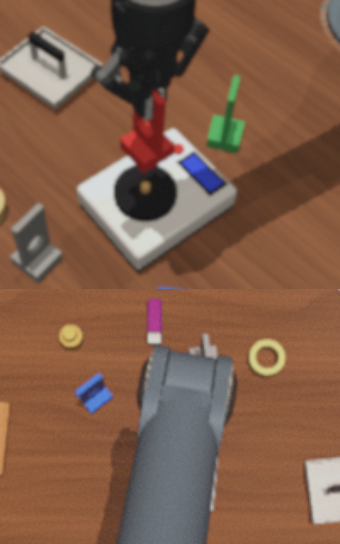

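The guard is in the gripper and hanging straight, and the pin is now visible at scene pixel ≈(326,210). I'll measure the pin, check how the guard sits in the grip, then carry it to the peg.

```bash
python3 - <<'E'
from h import *
np.set_printoptions(precision=4,suppress=True)
z=np.load("s1.npz");p,d=z["p"],z["d"];X=cloud("scene",d);H,S,V=masks(p)
m=(H>10)&(H<35)&(S>90)&(V>90);m[:203]=0;m[220:]=0;m[:,:315]=0;m[:,338:]=0
v,u=np.nonzero(m);print("pin px",len(u),u.mean(),v.mean(),u.min(),u.max(),v.min(),v.max(),"onz.066",onz("scene",(u.mean(),v.mean()),.066),"depth",np.median(X[m],0))
pm=(V<80)&(S<120)&(abs(X[...,2]-.058)<.006);pm[:185]=0;pm[232:]=0;pm[:,:295]=0;pm[:,350:]=0
c=cv2.fitEllipse(cv2.convexHull(np.argwhere(pm)[:,::-1].astype(np.int32)));print("platform",c,onz("scene",c[0],.058))
red=((H<8)|(H>172))&(S>140)&(V>40)&(X[...,2]>.1)&(abs(X[...,1])<.1)&(X[...,0]>.4)&(X[...,0]<.7)
P=X[red];print("guard z range",P[:,2].min(),P[:,2].max(),"y",np.percentile(P[:,1],[1,99]))
ft=P[(P[:,2]<.165)];print("foot top z",np.histogram(ft[:,2],bins=12));
t=P[abs(P[:,2]-.1595)<.004];print(cv2.minAreaRect((t[:,:2]*1000).astype(np.float32)))
f=P[P[:,2]>.172];_,_,vv=np.linalg.svd(f-f.mean(0),full_matrices=False);print("fin",f.mean(0),vv[2])
E
```

```text
pin px 31 325.0967741935484 209.48387096774192 323 328 207 212 onz.066 [ 0.5407 -0.0091  0.066 ] depth [ 0.5412 -0.009   0.0678]
platform ((325.2033386230469, 212.7728729248047), (31.427656173706055, 36.11286163330078), 91.43118286132812) [ 0.5425 -0.0067  0.058 ]
guard z range 0.13981810408386675 0.25647910734832247 y [-0.031   0.0146]
foot top z (array([  7,  10,  14,  16,  19,  22,  21,  52, 161,  45,  12,  11]), array([0.1398, 0.1419, 0.144 , 0.1461, 0.1482, 0.1503, 0.1524, 0.1545,
       0.1566, 0.1587, 0.1608, 0.1629, 0.165 ]))
((541.203369140625, -8.710847854614258), (44.79153823852539, 42.10599899291992), 82.83041381835938)
fin [0.5427 0.0018 0.2059] [ 0.995  -0.0997 -0.0001]
```

```bash
python3 - <<'E'
from h import *
py=lambda x:.3156-.0555*(x-.547)
A=Rt(-3.2)
move_l((.45,py(.45),.236),A,feed=.2);st()
move_l((.45,py(.45),.174),feed=.15);st("front")
p,d=camera("scene");p2,d2=camera("top");np.savez("s2.npz",p=p,d=d,p2=p2,d2=d2)
cv2.imwrite("pics/c2.png",np.vstack([cv2.resize(p[200:400,380:600],None,fx=2,fy=2),])[:,:,::-1])
np.set_printoptions(precision=4,suppress=True)
X=cloud("scene",d);H,S,V=masks(p)
r=((H<8)|(H>172))&(S>140)&(V>40)&(X[...,2]>.06)&(X[...,1]>.25)&(X[...,1]<.4)&(X[...,0]<.52)
P=X[r];print(len(P),P.min(0),P.max(0),np.percentile(P,[2,50,98],axis=0))
E
```

```text
t7.6 pos [0.4505 0.3198 0.2361] F [-0.46  0.51 -0.69] gap 0.0076 gf 43.7
front t8.1 pos [0.4506 0.3209 0.1744] F [-0.03 -1.08 -1.55] gap 0.0077 gf 43.7
936 [0.4276 0.2968 0.0758] [0.4812 0.3421 0.2151] [[0.4313 0.2983 0.0822]
 [0.455  0.3217 0.105 ]
 [0.4732 0.3411 0.1845]]
```

View pics/c2.png

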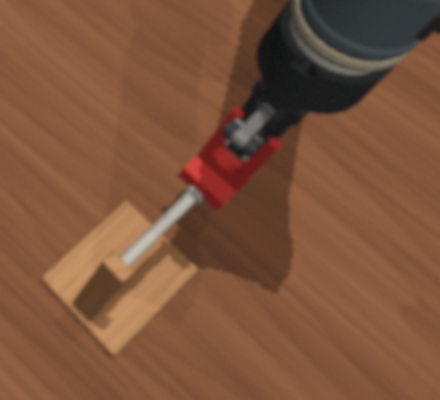

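The view shows the guard in line with the peg's disc end, which is at crop (195,195), full image ≈(477,297). Inserting with a force guard.

```bash
python3 - <<'E'
from h import *
py=lambda x:.3161-.0555*(x-.547)
h=move_l((.540,py(.540),.174),feed=.06,until_force=6);st("ins %s"%h)
if not h:
    h=move_l((.540,py(.540),.160),feed=.03,until_force=4);st("low %s"%h)
p,d=camera("scene")
cv2.imwrite("pics/c3.png",cv2.resize(p[200:400,380:600],None,fx=2,fy=2)[:,:,::-1])
E
```

```text
ins False t9.9 pos [0.5396 0.3166 0.174 ] F [-0.09  0.09 -0.3 ] gap 0.0073 gf 43.7
low True t10.2 pos [0.5402 0.3167 0.1661] F [-0.69  0.04  4.56] gap 0.0073 gf 44.6
```

View pics/c3.png

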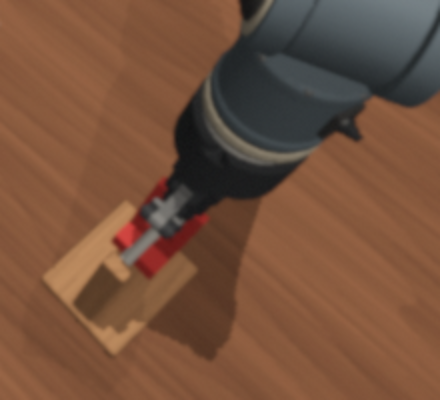

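The guard is threaded on the peg and touched down at the predicted height. Releasing it, then heading for the pan.

```bash
python3 - <<'E'
from h import *
command_gripper(.035);sleep(.4);st("open")
x,y,z=sense()["position"]
move_l((x,y,.25),feed=.12);st("up")
p,d=camera("scene");np.savez("s3.npz",p=p,d=d)
np.set_printoptions(precision=4,suppress=True)
X=cloud("scene",d);H,S,V=masks(p)
r=((H<8)|(H>172))&(S>140)&(V>40)&(X[...,2]>.05)&(X[...,1]>.25)&(X[...,1]<.4)&(X[...,0]<.6)&(X[...,0]>.45)
P=X[r];print("guard",len(P),np.percentile(P,[2,50,98],axis=0))
move_l((.4765,-.2805,.25),Rt(7),feed=.3);st("over pan")
command_gripper(.06)
p,d=camera("scene");p2,d2=camera("top")
cv2.imwrite("pics/c4.png",np.hstack([cv2.resize(p[250:400,380:530],(400,400)),cv2.resize(p[80:230,190:340],(400,400))])[:,:,::-1])
E
```

```text
open t11.1 pos [0.5397 0.3164 0.1653] F [ 0.21 -0.08 -0.74] gap 0.0350 gf 0.0
up t11.9 pos [0.5391 0.3163 0.2492] F [ 0.03 -0.22 -0.35] gap 0.0346 gf 0.0
guard 1037 [[0.5349 0.2946 0.0754]
 [0.5436 0.319  0.1335]
 [0.5622 0.337  0.1765]]
over pan t14.1 pos [ 0.4767 -0.2794  0.2499] F [-1.03 -0.19 -0.14] gap 0.0349 gf 0.0
```

View pics/c4.png

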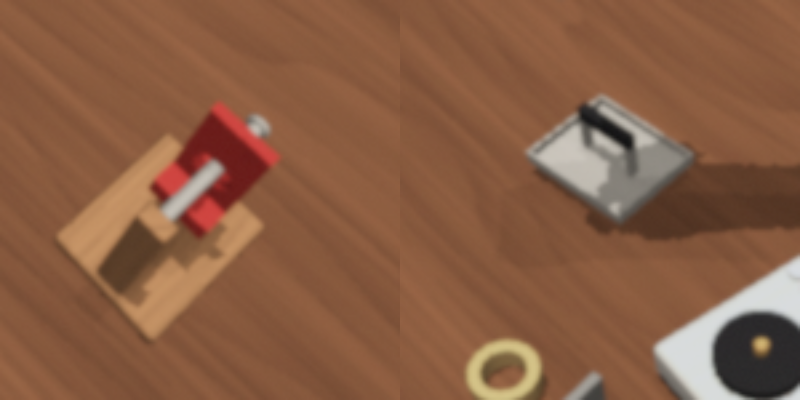

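The left crop shows the guard hanging upright on the peg, clear of disc and upright. The right crop shows the pan undisturbed at crop (610,150), and the pin clear. Grasping the pan now.

```bash
python3 - <<'E'
from h import *
np.set_printoptions(precision=4,suppress=True)
move_l((.4765,-.2805,.066),feed=.12);st("down")
command_gripper(0.0,80);st("grip")
move_l((.4765,-.2805,.20),feed=.12);st("up")
a=np.radians(-5.25);ux=np.array([np.cos(a),np.sin(a)])
o=np.array([.540,-.009])+.015*ux
move_l((*o,.20),Rt(-5.25),feed=.2);st("hover");sleep(.2)
p,d=camera("scene");p2,d2=camera("top");np.savez("s4.npz",p=p,d=d,p2=p2,d2=d2)
tz=sense()["position"]
X=cloud("scene",d);H,S,V=masks(p)
zz=tz[2]-.006-.06+.026
m=(S<80)&(V>50)&(X[...,2]>zz-.03)&(X[...,2]<zz+.006)&(X[...,0]>.45)&(X[...,0]<.65)&(abs(X[...,1]+.01)<.09)
print("dish",m.sum(),cv2.minAreaRect((X[m][:,:2]*1000).astype(np.float32)),"z",np.percentile(X[m][:,2],[1,50,99]),"exp rim",zz)
cv2.imwrite("pics/c5.png",cv2.resize(p[100:280,230:430],(600,540))[:,:,::-1])
E
```

```text
down t16.3 pos [ 0.4769 -0.2807  0.0667] F [ 0.    0.61 -0.08] gap 0.0598 gf 0.0
grip t16.8 pos [ 0.477  -0.2805  0.0663] F [0.49 0.61 2.13] gap 0.0105 gf 79.4
up t18.0 pos [ 0.476  -0.2801  0.1992] F [ 0.26  0.47 -2.65] gap 0.0107 gf 78.8
hover t19.6 pos [ 0.5546 -0.0117  0.2001] F [-0.64 -0.42 -2.73] gap 0.0106 gf 78.8
dish 2175 ((554.58544921875, -12.739837646484375), (122.66114807128906, 101.09275817871094), 84.47452545166016) z [0.1491 0.1527 0.162 ] exp rim 0.16008226274094695
```

View pics/c5.png

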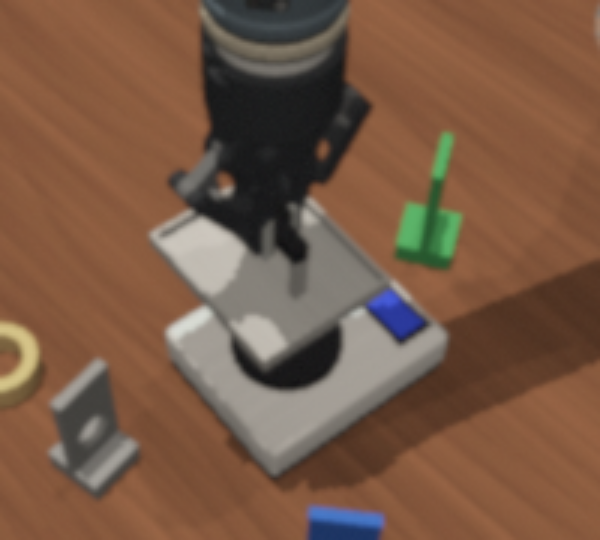

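The pan is level and square, and hovers off-centre above the platform. Lowering it onto the pin.

```bash
python3 - <<'E'
from h import *
a=np.radians(-5.25);ux=np.array([np.cos(a),np.sin(a)])
c=np.array([.540,-.0085])
o=c+.015*ux
move_l((*o,.145),feed=.12);st("near")
h=move_l((*o,.127),feed=.015,until_force=3);st("contact %s"%h);sleep(.4);st()
E
```

```text
near t20.5 pos [ 0.5553 -0.0101  0.1453] F [ 0.75  0.41 -3.21] gap 0.0105 gf 78.8
contact True t21.3 pos [ 0.555  -0.0098  0.1343] F [ 0.89 -0.1   3.89] gap 0.0104 gf 79.7
 t21.7 pos [ 0.5548 -0.0098  0.1341] F [ 3.61 -0.02  4.43] gap 0.0106 gf 79.8
```

```bash
python3 - <<'E'
from h import *
a=np.radians(-5.25);ux=np.array([np.cos(a),np.sin(a)])
c=np.array([.540,-.0085]);z=.1335
for k in (.012,.009,.007,.005,.004,.003,.002,.001,0.,-.001):
    move_l((*(c+k*ux),z),feed=.02);s=sense();F=s["wrist_force"];print(k,np.round(s["position"],4),np.round(F,1))
    if F[2]<1 and k<.006: break
h=move_l((*(c+k*ux),.118),feed=.01,until_force=9);st("press %s k=%.3f"%(h,k))
E
```

```text
0.012 [ 0.5533 -0.0097  0.1341] [ 4.4 -0.1  3.6]
0.009 [ 0.5496 -0.0094  0.1338] [ 5.4 -0.4  5.8]
0.007 [ 0.5473 -0.0092  0.1337] [4.9 0.1 5.4]
0.005 [ 0.5451 -0.009   0.1335] [ 4.4 -0.4  4.5]
0.004 [ 0.5442 -0.0089  0.1336] [4.7 0.6 4.6]
0.003 [ 0.5409 -0.0085  0.1326] [-1.5  0.5 -2.8]
press True k=0.003 t24.2 pos [ 0.5411 -0.0084  0.1228] F [-1.21  0.95  4.54] gap 0.0105 gf 79.9
```

It dropped over the pin and is seated. Pressing to the stop now.

```bash
python3 - <<'E'
from h import *
x,y,_=sense()["position"]
st("now")
h=move_l((x,y,.114),feed=.01,until_force=16);st("press %s"%h);sleep(.5);st();sleep(.5);st()
p,d=camera("scene");np.savez("s5.npz",p=p,d=d)
cv2.imwrite("pics/c6.png",cv2.resize(p[100:400,230:530],(600,600))[:,:,::-1])
X=cloud("scene",d);H,S,V=masks(p)
m=(S<80)&(V>50)&(X[...,2]>.062)&(X[...,2]<.09)&(X[...,0]>.45)&(X[...,0]<.65)&(abs(X[...,1]+.01)<.09)
print("dish",m.sum(),cv2.minAreaRect((X[m][:,:2]*1000).astype(np.float32)),np.percentile(X[m][:,2],[1,50,99]))
E
```

```text
now t24.2 pos [ 0.5411 -0.0084  0.1228] F [-1.21  0.95  4.54] gap 0.0105 gf 79.9
press True t24.7 pos [ 0.5412 -0.0085  0.1206] F [-2.36  0.23  9.24] gap 0.0106 gf 80.6
 t25.2 pos [ 0.5412 -0.0085  0.1207] F [-3.01  0.59  9.32] gap 0.0107 gf 80.6
 t25.7 pos [ 0.5412 -0.0085  0.1207] F [-2.95 -0.4   9.7 ] gap 0.0105 gf 80.6
dish 1823 ((540.8336791992188, -9.69573974609375), (121.75347900390625, 101.2979736328125), 84.64549255371094) [0.06953406 0.07341151 0.08322694]
```

View pics/c6.png

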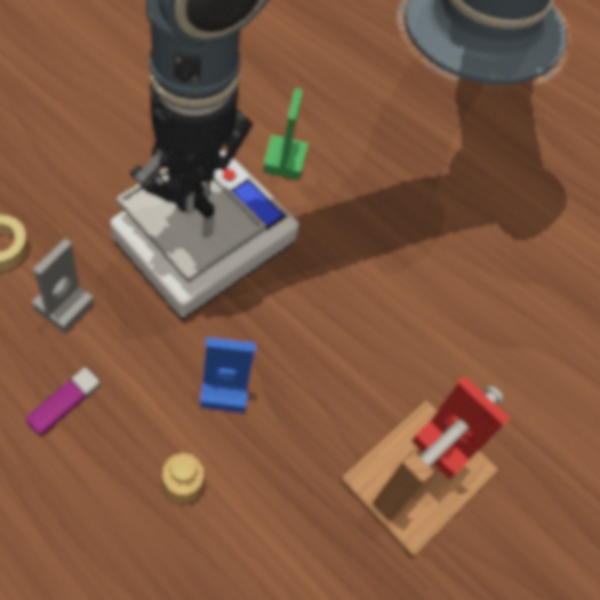

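The pan is seated square at crop (205,220) and the guard still hangs on the peg at crop (460,430). The push is about 12 N, so I'll add some margin to be sure it is on the stop.

```bash
python3 - <<'E'
from h import *
x,y,z=sense()["position"]
for i in range(8):
    if sense()["wrist_force"][2]>17: break
    z-=.0007
    move_l((x,y,z),feed=.01);sleep(.3);st("z%.4f"%z)
sleep(.5);st()
E
```

```text
z0.1200 t26.3 pos [ 0.5415 -0.0086  0.1209] F [-3.45  0.25  9.55] gap 0.0106 gf 80.5
z0.1193 t26.9 pos [ 0.5414 -0.0085  0.1203] F [-4.37  0.52  9.6 ] gap 0.0105 gf 80.8
z0.1186 t27.4 pos [ 0.5415 -0.0086  0.1202] F [-5.73  1.32 15.68] gap 0.0107 gf 81.5
z0.1179 t28.0 pos [ 0.5415 -0.0086  0.1201] F [-7.85  0.97 20.32] gap 0.0107 gf 82.2
 t28.5 pos [ 0.5416 -0.0086  0.1202] F [-7.34  1.26 20.67] gap 0.0105 gf 82.2
```

It's on the hard stop: z has stopped at 0.1202 while the force rose to 20 N. Handing in.

```bash
python3 -c "
from rig import *
print(finish_job())"
```

```text
the job is handed in; nothing more can be done
None
```

The job is handed in (no verdict came back): the red guard hangs by its eye on the peg, and the pan is seated square on the pin, held by its handle and pressed onto the platform's stop with about 20 N, at about 28.5 s of the 56 s limit.

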